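# Pop the finished thermal cycler's lid at its push-push catch

## Task

The run in the wider of the two thermal cyclers is over: press its lid down once with a fingertip on the ribbed strip at the lid's front edge until the push-push catch lets go, then take the hand away so that the lid springs up by itself, and watch for three seconds, without touching it, that it stays fully open. A second press would latch it shut again. Do not hammer on the lid, get the fingers under it or pinch it to lift it, leave the narrower cycler shut, and leave everything else on the bench where it is.

Things in the scene. Friction and masses are not known exactly. Their poses are not given: they have to be found in the camera images.
- wide: the wider thermal cycler, fixed: white housing 270 mm deep (its x), 190 mm wide (its y), grey lid on top. Origin: centre of its underside, on the bench. Its front, a sloping control panel rising from 40 to 129 mm, looks along its own -x, roughly at the robot; z is up. Closed lid: 139 mm long, 170 mm wide, 34 mm thick, flat top 156 mm above the bench. Behind the lid a hump 152 mm high.
- wide_press (a point): the place to press on the wider cycler's lid: middle of the black ribbed strip (44 mm wide, 17 mm deep, ribs 1 mm high), on the lid's flat top, 18 mm behind its front edge, midway across. It moves with the lid; its axes are the lid's: closed they equal the cycler's (z up out of the lid, -x to the front). The hinge axis lies along y, 127 mm behind it and 29 mm below the lid's top.
- wide_lid (a joint): angle of the wider cycler's lid, rad: 0 latched shut, negative pressed in, positive open (front edge up and back). At the ribs it gives at 2 to 3 N; the catch lets go 3 mm down (-0.023), a soft stop is 5 mm down (-0.039). Then, as the finger leaves, a damped spring raises it in about 1 s to its stop at 1.15 (front edge 270 mm up) and holds it; it follows a slow finger with up to 3 N.
- wide_pin (a joint): sideways position of the small catch pin hidden inside the wider cycler's latch, m: 0 in the notch (latched), near -0.0025 once the press has released it and while the lid is open, above +0.001 only while the lid is being pressed down to latch again, which any new press does once the lid has risen by 10 mm or more.
- narrow: the narrower thermal cycler, fixed to the bench: the same kind of machine, 235 mm deep, 135 mm wide, its grey lid 112 mm long and 115 mm wide, closed top 146 mm above the bench. Origin at the centre of its underside, axes as for the wider one. It stands beside the wider one, to its left or its right. Its run goes on: it stays shut.
- narrow_lid (a joint): opening angle of the narrower cycler's lid, rad: 0 latched shut, negative while pressed in, positive opening.
- rack: white rack of small capped tubes, 110 x 48 x 55 mm, loose, standing between the two cyclers; origin at the centre of its underside
- vial: amber glass vial with a white cap, 18 mm across and 51 mm high, loose, standing in front of the rack; origin at the centre of its underside
- dish: lidded glass dish, 87 mm across and 16 mm high, loose, behind the rack; origin at the centre of its underside
- jar: jar with a lid, 60 mm across and 85 mm high, loose, on the left of the cyclers; origin at the centre of its underside
- tipbox: box of pipette tips with a clear lid, 118 x 85 x 75 mm, loose, on the right of the cyclers; origin at the centre of its underside
- marker: marker pen, 137 mm long and 13 mm thick, loose, lying in front of the rack; origin under its middle
- forceps: steel forceps, 115 mm long and 7 mm thick, loose, lying on the left of the cyclers; origin under its middle
- brushes: clear beaker of brushes, 74 mm across at the rim and about 215 mm high with the brushes, loose, on the right towards the back; origin at the centre of its underside

How it is judged:
On the way, in this order (a step that is already met when the one before it is completed fails the run):
1. the wider cycler's lid is pressed in until its catch lets go (value of joint wide_pin below -0.0015 m and value of joint wide_lid below 0 rad), for 0.02 s.
2. the lid has risen by itself and stays fully open for two seconds with the robot touching neither it nor its machine (value of joint wide_lid above 1.05 rad and contact force between each of the fingers, the arm and wide below 0.3 N), for 2 s.
At the end, for the whole second after the job is handed in: The wider cycler's lid stands open beyond 1.05 rad, still and untouched, its catch released by one press, and was left open untouched for two seconds before; the narrower lid is shut within 0.02 rad (0.01 inward), and every loose thing is within 20 mm of where it stood (value of joint wide_lid above 1.05 rad and velocity of joint wide_lid between -0.05 and 0.05 rad/s and value of joint wide_pin below -0.0015 m and value of joint narrow_lid between -0.01 and 0.02 rad and distance of each of rack, vial, dish, jar, tipbox, marker, forceps, brushes from where it was at the start of the episode below 0.02 m).
It fails at once if the lid is pressed down a second time, onto its catch (value of joint wide_pin above 0.001 m).
It fails at once if the wider cycler is hammered or forced with more than 60 N (contact force between any of the fingers, the arm and wide above 60 N).
It fails at once if the fingers reach under or around the raised lid to lift or pinch it (value of joint wide_lid above 0.05 rad and z of the grasp point in the frame of wide_press below 0.002 m and contact force between the fingers and wide above 1 N).
It fails at once if the narrower cycler's lid is pressed in or opened (value of joint narrow_lid below -0.01 rad or value of joint narrow_lid above 0.02 rad).
It fails at once if a loose thing on the bench is moved by more than 20 mm (distance of any of rack, vial, dish, jar, tipbox, marker, forceps, brushes from where it was at the start of the episode above 0.02 m).
It also fails if it takes over 38 s, if anything falls off the work surface, if the arm or the gripper's body presses on something with over 40 N, if the wrist force passes 120 N, or if a joint passes its speed limit or range.

## Robot

A 6-joint arm with a two-finger parallel gripper is mounted at the origin on the work surface. World frame = base frame: x ahead of the robot, y to its left, z up, the work surface at z = 0. Lengths are in m, angles in rad, forces in N, time in s.
With the tool pointing down it reaches from about 0.25 to 0.8 m from the base axis. Payload 8.5 kg.
Tool frame: the origin (TCP) lies at the very end of the fingers, on their centre line; the grasp point (between the pads) lies env.grip_point_offset behind it (env.grip_point_offset is the distance from the TCP to the grasp point, in m); x points along the fingers, y is the direction in which the jaws open and shut, and the axes are right-handed (so a half turn about x gives the same grasp; the last joint's range is limited). The gripper opens to 85 mm and grips with 20 to 120 N. Pads are 22 mm wide; open, the fingers measure 114 mm over their backs; the gripper's body (76 mm by 85 mm) begins 54 mm behind the grasp point. The pads swing forward as they close: fully open they stand 13 mm farther back than shut.
Start: joints at [-1.302, 0.238, -0.013, 1.319, 0, 1.571], TCP at [0.139, -0.506, 0.231] pointing down, gripper open.
Joint ranges: [-2.66, 2.66], [-1.03, 1.9], [-1.14, 1.46], [-1.82, 2.27], [-1.45, 1.34], [-3.14, 3.14]. Speed limits (rad/s): [2.22, 2.22, 2.79, 3.14, 3.14, 3.14].

## Interface

Orientations are given as [roll, pitch, yaw] about the fixed x, y, z axes, in that order (R = Rz(yaw) Ry(pitch) Rx(roll)).
In Python, from plant import get_obs, cams, env, spotter gives the robot as it stands.
- The arm moves only by the tool carry_out, never from a script. Its argument "series" is a list of rows, each a list of 6 numbers: the shift along the world's x, y, z in mm, then the turn, a rotation vector about the world's x, y, z in rad. In form: [[tx, ty, tz, wx, wy, wz], ...]. A call has 1 to 8 rows; each row shifts and turns the commanded pose from where the row before left it; what a row does not reach is not made up. A row lasts 1/8 s, in which the tool goes at most 62.5 mm and 10.7 degrees, less where a joint would pass 70% of its speed; a pose out of reach is approached as far as the arm can. A call with a gripper value outside its range is refused whole. "hand" is the finger opening in mm, from 0 to 85.4, set as the call begins (left out, the last holds). The fingers move at their own pace and stop on an object; "grip_force" is the grip in N (left out, the last holds). Time passes only in rows, so rows that do not move let the fingers close. It gives the time, the measured TCP pose, the force and the opening at its end, in the units of the state.
- get_obs(): the state, without advancing time (a new reading comes with each control period).
- cams.get_image(name): name is "scene" or "top" or "wrist"; returns the picture (420x560x3 uint8, red, green, blue); there is no depth.
- cams.camera_params(name): a dict with "intrinsics" (3x3 intrinsics, pixels), "dist_coeffs" ([k1, k2, p1, p2, k3] as OpenCV has them; the pictures are not rectified), "R" (3x3) and "t" (3): a world point X has camera coordinates R X + t; the wrist camera has in their place "T_tool_cam" (4x4, takes a point from camera to tool coordinates, whose origin is the TCP and whose axes are the tool frame's). Camera axes: x right, y down, z forward; pixel columns grow to the right and rows downward; lengths in m; the calibration is good to about 2 mm. A picture is of the moment at which its call begins: read the wrist's pose just before it. camera_params takes no time and is no camera call.
- env.finish_job(): hands the job in, once; it reports no verdict.
Trained networks look in the newest picture that a camera, given by its name, has taken for a name from the list of things; names that differ only in an ending like _2 or _b are one class to them, and where a whole thing is asked for, a point or a joint stands for the part that bears it (a point fixed in the world has none). Each returns a list of dicts, best first, with "conf" (0 to 1); they miss things now and then, are a little off and sometimes report something else, mostly with a low value. They report only what shows in the picture. A call takes as long as a camera call.
- spotter.masks_of(camera, thing): "pixels" (420x560 bool, what is visible of it) and "location" ([column, row] in pixels, amid what is visible of it).
- spotter.spot_point(camera, thing): "location" ([column, row] in pixels: a listed point, or the origin of a listed thing).
The state is a dict: "time": time; "joint_pos": joint angles; "joint_vel": joint speeds; "joint_torque": joint torques, N m; "tool_pos": TCP position; "tcp_rot": TCP orientation; "force": force on the tool from outside, world axes, zero at the start; "wrist_torque": the same for the moment, N m; "grip_width": opening from 0.0 (shut) to 1.0 (fully open).
Only numpy, scipy, OpenCV 4.12 (cv2) and the standard library are available. Lean on these libraries where they do the work, as an engineer would, in place of code of your own. Each camera call takes 0.05 s, during which the arm holds its last target. There are 200 camera calls.

## Working session

There is one attempt and no reset: what is moved stays moved. The work goes in short steps, Python scripts to look and compute and a tool call to move; the robot and the scene stay as the last step left them, time stands still between calls to the robot, and variables do not carry over. Pictures are saved under pics/ and viewed, about 8 in all and at most 12, crops included, and the job is handed in when it is done.

Besides the shell and the picture viewer there is one more tool, called after "Request:" by a JSON object that holds its "op" and its "data", one argument or row to a line. carry_out: Moves the arm, as the interface text tells. Its arguments: {"type":"object","properties":{"series":{"type":"array"},"hand":{"type":"number"},"grip_force":{"type":"number"}},"required":["series"]}

```bash
mkdir -p pics
cat > h.py <<'E'
import numpy as np, cv2
from plant import get_obs, cams, env, spotter
from scipy.spatial.transform import Rotation as Ro
def pose(o):
    return Ro.from_euler('xyz',o['tcp_rot']).as_matrix(), np.array(o['tool_pos'])
def ext(n,o=None):
    p=cams.camera_params(n)
    if 'R' in p: return p,np.array(p['R']),np.array(p['t'])
    T=np.array(p['T_tool_cam']);R,t=pose(o);Rw=R@T[:3,:3];c=R@T[:3,3]+t
    return p,Rw.T,-Rw.T@c
def ray(n,px,z,o=None):
    p,R,t=ext(n,o)
    u=cv2.undistortPoints(np.array([[px]],float),np.array(p['intrinsics']),np.array(p['dist_coeffs']))[0,0]
    d=R.T@np.array([u[0],u[1],1]);c=-R.T@t
    return c+d*(z-c[2])/d[2]
def proj(n,X,o=None):
    p,R,t=ext(n,o)
    return cv2.projectPoints(np.array(X,float).reshape(-1,3),cv2.Rodrigues(R)[0],t,np.array(p['intrinsics']),np.array(p['dist_coeffs']))[0][:,0]
E
cat > a.py <<'E'
from h import *
o=get_obs();print({k:np.round(v,3) for k,v in o.items()},env.grip_point_offset)
for n in('scene','top'):
    im=cams.get_image(n);cv2.imwrite(f'pics/{n}1.png',im[:,:,::-1])
    for th,z in(('wide_press',.156),('wide',0),('narrow',0)):
        for r in spotter.spot_point(n,th)[:2]: print(n,th,r['conf'],r['location'],ray(n,r['location'],z).round(4))
    p,R,t=ext(n);print('cam',(-R.T@t).round(3))
E
python3 a.py
```

```text
{'time': np.float64(0.0), 'joint_pos': array([-1.302,  0.239, -0.014,  1.319,  0.   ,  1.571]), 'joint_vel': array([ 0.   ,  0.001, -0.001, -0.001,  0.   ,  0.002]), 'joint_torque': array([ 1.0000e-03, -5.3878e+01,  3.4643e+01,  1.9000e-02,  0.0000e+00,
        0.0000e+00]), 'tool_pos': array([ 0.139, -0.506,  0.231]), 'tcp_rot': array([-1.585,  1.569,  1.826]), 'force': array([-0.117, -0.882, -0.064]), 'wrist_torque': array([ 0.002, -0.022,  0.02 ]), 'grip_width': np.float64(0.999)} 0.0187
scene wide_press 0.94 [201.2, 205.6] [ 0.4803 -0.2442  0.156 ]
scene wide_press 0.23 [382.7, 186.4] [0.6914 0.252  0.156 ]
scene wide 0.84 [214.2, 259.4] [ 0.5348 -0.2465  0.    ]
scene narrow 0.68 [326.1, 209.4] [0.5206 0.188  0.    ]
cam [ 1.364 -0.599  0.779]
top wide_press 0.77 [356.9, 239.1] [ 0.4873 -0.2486  0.156 ]
top wide 0.59 [345.3, 235.0] [ 0.5228 -0.2414  0.    ]
top narrow 0.77 [199.8, 240.0] [0.5196 0.2057 0.    ]
top narrow 0.25 [113.4, 236.1] [0.5392 0.4686 0.    ]
cam [ 0.313 -0.028  1.403]
```

View pics/scene1.png

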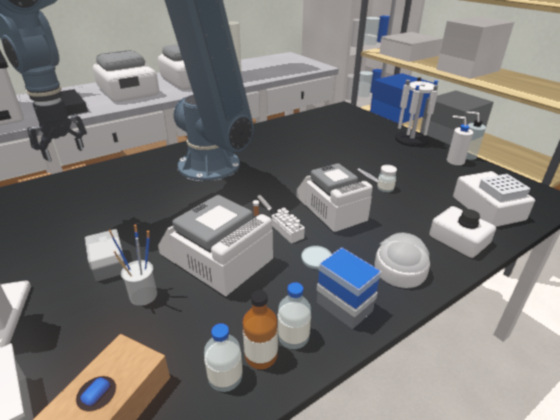

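View pics/top1.png

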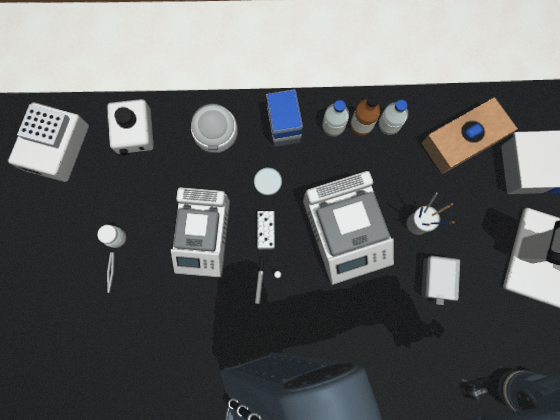

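The scene view shows the wide cycler at about (215,240) and the narrow one at about (335,195). In the top view the strip is near (357,240), with the cycler yawed about +14°. Both cameras put the press point near (0.484, -0.246), and the jaws are already almost aligned with the lid's y. I'll go above it with the hand shut.

Request:
{"op": "carry_out", "data": {
  "series": [
    [0,0,50,0,0,0],
    [34,26,0,0,0,0],
    [34,26,0,0,0,0],
    [34,26,0,0,0,0],
    [34,26,0,0,0,0],
    [34,26,0,0,0,0],
    [34,26,0,0,0,0],
    [34,26,0,0,0,0]
  ],
  "hand": 0
}}

```text
time: 1.4
tool_pos: [0.3784, -0.3231, 0.2814]
tcp_rot: [2.302, 1.571, -0.571]
force: [0.6, -0.4, -1.2]
grip_width: -0.002
```

Request:
{"op": "carry_out", "data": {
  "series": [
    [34,26,0,0,0,0],
    [34,26,0,0,0,0],
    [10,20,0,0,0,0],
    [0,0,0,0,0,0],
    [0,0,0,0,0,0]
  ]
}}

```text
time: 2.02
tool_pos: [0.4552, -0.2524, 0.2813]
tcp_rot: [0.847, 1.571, -2.025]
force: [0.2, -0.0, -0.0]
grip_width: 0.001
```

```bash
cat > b.py <<'E'
from h import *
o=get_obs();R,t=pose(o);print(o['time'],t.round(4),R.round(3),o['force'],o['grip_width'])
im=cams.get_image('wrist');cv2.imwrite('pics/w1.png',im[:,:,::-1])
for r in spotter.spot_point('wrist','wide_press')[:2]: print('w',r['conf'],r['location'],ray('wrist',r['location'],.156,o).round(4))
print('tcp px',proj('wrist',[t],o))
for n in('scene','top'):
    cams.get_image(n)
    for r in spotter.spot_point(n,'wide_press')[:1]: print(n,r['conf'],ray(n,r['location'],.156).round(4))
E
python3 b.py
```

```text
2.025 [ 0.4552 -0.2524  0.2813] [[-0.     0.266 -0.964]
 [-0.    -0.964 -0.266]
 [-1.     0.     0.   ]] [ 0.16977843 -0.01808428 -0.03932119] 0.0005037723438759958
w 0.72 [297.0, 161.6] [ 0.4857 -0.2561  0.156 ]
tcp px [[280.60318235 280.51547762]]
scene 0.67 [ 0.4714 -0.2521  0.156 ]
top 0.7 [ 0.4918 -0.259   0.156 ]
```

View pics/w1.png

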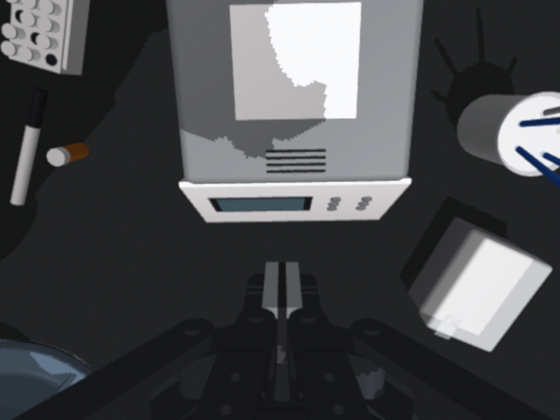

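The wrist view shows the strip centred at (296,161), matching the spotter, so the press point is (0.486, -0.256) and the yaw is aligned. I'll go over it and down to 20 mm above.

Request:
{"op": "carry_out", "data": {
  "series": [
    [15,-2,0,0,0,0],
    [16,-2,-10,0,0,0],
    [0,0,-30,0,0,0],
    [0,0,-30,0,0,0],
    [0,0,-25,0,0,0],
    [0,0,-10,0,0,0],
    [0,0,0,0,0,0]
  ]
}}

```text
time: 3.2
tool_pos: [0.4867, -0.256, 0.1756]
tcp_rot: [-0.831, 1.569, 2.58]
force: [-0.6, 1.3, 0.1]
grip_width: -0.003
```

```bash
sed -i "s/w1.png/w2.png/" b.py; python3 b.py
```

```text
3.2 [ 0.4867 -0.256   0.1756] [[-0.001  0.266 -0.964]
 [ 0.001 -0.964 -0.266]
 [-1.    -0.001  0.001]] [-0.62603366  1.31704587  0.08660713] -0.0025231858134847117
w 0.97 [277.7, 260.9] [ 0.4861 -0.2546  0.156 ]
tcp px [[280.60417803 280.51399871]]
scene 0.72 [ 0.4655 -0.2463  0.156 ]
top 0.56 [ 0.4825 -0.2568  0.156 ]
```

View pics/w2.png

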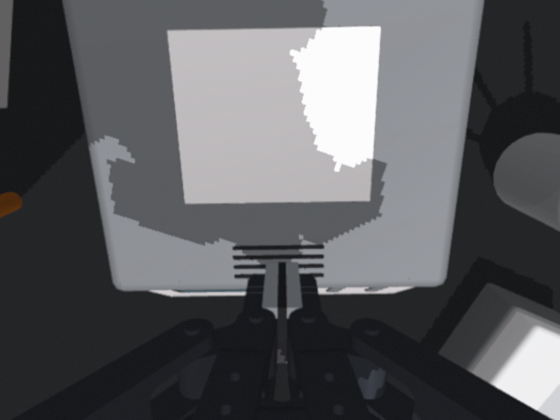

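The fingertips sit over the strip, whose centre is at (278,261). Now I'll lower slowly to contact and read the force.

Request:
{"op": "carry_out", "data": {
  "series": [
    [0,0,-7,0,0,0],
    [0,0,-5,0,0,0],
    [0,0,-3,0,0,0],
    [0,0,-2,0,0,0],
    [0,0,-1,0,0,0],
    [0,0,-1,0,0,0],
    [0,0,0,0,0,0]
  ]
}}

```text
time: 4.38
tool_pos: [0.4864, -0.2561, 0.1573]
tcp_rot: [-1.735, 1.571, 1.676]
force: [-0.4, 0.7, 0.3]
grip_width: 0.003
```

Request:
{"op": "carry_out", "data": {
  "series": [
    [0,0,-1,0,0,0],
    [0,0,-1,0,0,0],
    [0,0,0,0,0,0]
  ]
}}

```text
time: 4.75
tool_pos: [0.4864, -0.2562, 0.1554]
tcp_rot: [1.488, 1.571, -1.385]
force: [-2.0, -0.5, 2.9]
grip_width: -0.0
```

Request:
{"op": "carry_out", "data": {
  "series": [
    [0,0,-1,0,0,0],
    [0,0,-1,0,0,0],
    [0,0,0,0,0,0]
  ]
}}

```text
time: 5.12
tool_pos: [0.4863, -0.2562, 0.1532]
tcp_rot: [-0.304, 1.571, 3.106]
force: [-3.9, -0.9, 3.2]
grip_width: 0.001
```

Request:
{"op": "carry_out", "data": {
  "series": [
    [0,0,-1,0,0,0],
    [0,0,0,0,0,0]
  ]
}}

```text
time: 5.38
tool_pos: [0.4863, -0.2561, 0.1522]
tcp_rot: [-0.528, 1.571, 2.882]
force: [-3.3, -1.3, 4.5]
grip_width: -0.0
```

Request:
{"op": "carry_out", "data": {
  "series": [
    [0,0,-1,0,0,0],
    [0,0,0,0,0,0]
  ]
}}

```text
time: 5.62
tool_pos: [0.4864, -0.2561, 0.1513]
tcp_rot: [-0.899, 1.571, 2.512]
force: [-3.4, -1.3, 4.1]
grip_width: 0.0
```

At least 4 mm of travel since contact, and force is steady at 4 N. I'll add a last small nudge, then retreat up quickly, then away to the front.

Request:
{"op": "carry_out", "data": {
  "series": [
    [0,0,-0.5,0,0,0],
    [0,0,0,0,0,0],
    [0,0,40,0,0,0],
    [-10,-3,55,0,0,0],
    [-30,-8,50,0,0,0],
    [-40,-10,30,0,0,0],
    [-40,-10,10,0,0,0],
    [-30,-10,0,0,0,0]
  ]
}}

```text
time: 6.62
tool_pos: [0.3359, -0.2974, 0.3367]
tcp_rot: [2.51, 1.568, -0.363]
force: [0.1, 0.3, 0.0]
grip_width: 0.004
```

Request:
{"op": "carry_out", "data": {
  "series": [
    [0,0,0,0,0,0],
    [0,0,0,0,0,0],
    [0,0,0,0,0,0],
    [0,0,0,0,0,0],
    [0,0,0,0,0,0],
    [0,0,0,0,0,0],
    [0,0,0,0,0,0],
    [0,0,0,0,0,0]
  ]
}}

```text
time: 7.62
tool_pos: [0.3364, -0.2971, 0.3358]
tcp_rot: [-2.4, 1.571, 1.011]
force: [0.5, 0.1, -0.1]
grip_width: 0.001
```

```bash
cat > c.py <<'E'
from h import *
import sys
o=get_obs();print(o['time'],o['tool_pos'],o['force'])
a=cams.get_image('scene');b=cams.get_image('wrist')
cv2.imwrite('pics/%s.png'%sys.argv[1],np.hstack([a[100:320,60:460],b[100:320,60:460]])[:,:,::-1])
E
python3 c.py f1
```

```text
7.625 [ 0.33641422 -0.29710902  0.3357976 ] [ 0.49579682  0.08462242 -0.06789016]
```

View pics/f1.png

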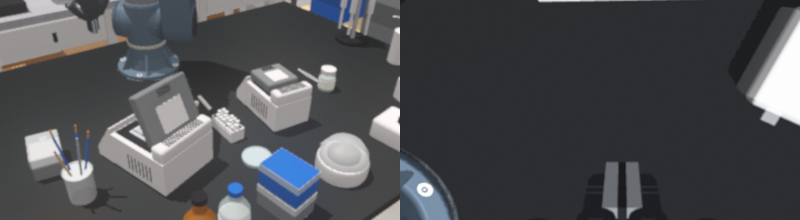

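The lid stands up at (165,108) in the crop, the narrow cycler is shut at (275,85), and the loose things are in place. Next I'll watch for over three seconds without touching it.

Request:
{"op": "carry_out", "data": {
  "series": [
    [0,0,0,0,0,0],
    [0,0,0,0,0,0],
    [0,0,0,0,0,0],
    [0,0,0,0,0,0],
    [0,0,0,0,0,0],
    [0,0,0,0,0,0],
    [0,0,0,0,0,0],
    [0,0,0,0,0,0]
  ]
}}

```text
time: 8.72
tool_pos: [0.3364, -0.2971, 0.3358]
tcp_rot: [-1.403, 1.571, 2.007]
force: [-0.2, 0.7, -0.5]
grip_width: -0.002
```

Request:
{"op": "carry_out", "data": {
  "series": [
    [0,0,0,0,0,0],
    [0,0,0,0,0,0],
    [0,0,0,0,0,0],
    [0,0,0,0,0,0],
    [0,0,0,0,0,0],
    [0,0,0,0,0,0],
    [0,0,0,0,0,0],
    [0,0,0,0,0,0]
  ]
}}

```text
time: 9.72
tool_pos: [0.3364, -0.2971, 0.3358]
tcp_rot: [-1.877, 1.571, 1.533]
force: [0.6, -0.9, -0.2]
grip_width: -0.0
```

Request:
{"op": "carry_out", "data": {
  "series": [
    [0,0,0,0,0,0],
    [0,0,0,0,0,0],
    [0,0,0,0,0,0],
    [0,0,0,0,0,0],
    [0,0,0,0,0,0],
    [0,0,0,0,0,0],
    [0,0,0,0,0,0],
    [0,0,0,0,0,0]
  ]
}}

```text
time: 10.72
tool_pos: [0.3364, -0.2971, 0.3358]
tcp_rot: [-1.27, 1.571, 2.141]
force: [-0.5, 0.2, 0.9]
grip_width: -0.001
```

```bash
python3 c.py f2
python3 - <<'E'
from h import *
a=cv2.imread('pics/f1.png')[:,:400].astype(int);b=cv2.imread('pics/f2.png')[:,:400].astype(int)
print('max lid-region diff f1-f2',abs(a-b)[60:200,90:220].max(), abs(a-b).mean())
# lid front edge when fully open: hinge from press point and yaw 15.4deg (from strip/jaw alignment)
ax=np.array([.964,.266,0]);ay=np.array([-.266,.964,0])
h=np.array([.486,-.255,.127])+.127*ax
im=cams.get_image('scene')[:,:,::-1].copy()
for th,c in((1.15,(0,255,0)),(1.0,(0,0,255))):
    P=[]
    for s in(-.085,.085):
        f=-ax*np.cos(th)+np.array([0,0,np.sin(th)]); n=ax*np.sin(th)+np.array([0,0,np.cos(th)])
        P.append(h+.145*f+.029*n+s*ay)
    q=proj('scene',P);print(th,P[0][2],q.round(1))
    cv2.line(im,*[tuple(int(v) for v in x) for x in q],c,1)
cv2.imwrite('pics/f3.png',cv2.resize(im[140:300,130:330],None,fx=3,fy=3))
E
```

```text
10.725 [ 0.33639209 -0.29709373  0.33577694] [-0.51340761  0.19077689  0.9163648 ]
max lid-region diff f1-f2 4 0.4697310606060606
1.15 0.2711969071234161 [[192.  197.1]
 [243.1 170.4]]
1.0 0.26468205966732106 [[186.5 196.3]
 [237.4 170. ]]
```

View pics/f3.png

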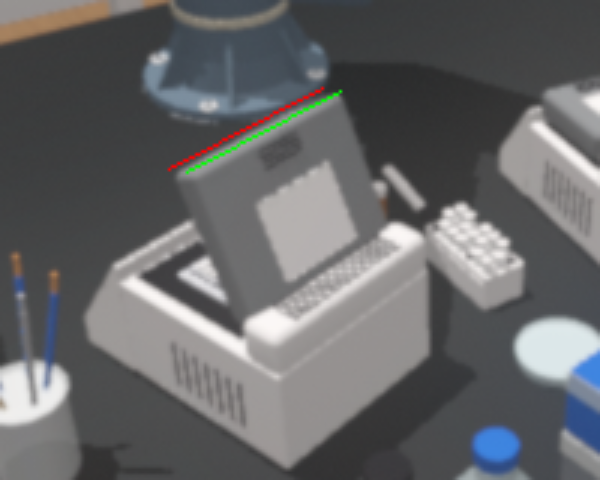

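The lid's front edge lies on the line predicted for 1.15 rad (green), not the one for 1.0 rad (red). The lid didn't move between pictures 3.1 s apart.

```bash
python3 -c "
from plant import env; print(env.finish_job())"
```

```text
the job is handed in; nothing more can be done
None
```

The wider cycler's lid is open after a single press, and I have handed the job in; the hand-in reported no verdict.

- **Press:** I pressed the ribbed strip once with the closed fingertips, at about (0.486, -0.256). It went at least 4 mm past contact at about 3–4.5 N, then the hand went up and away to the front.
- **Lid:** It sprang up by itself. Its front edge matched the outline computed for 1.15 rad, and it did not move between two pictures 3.1 s apart. The hand stood clear all that time, and the force readings stayed within about 1 N, which is their noise.
- **Rest of the bench:** The pictures show the narrower cycler shut and no loose thing visibly moved; I judged both by eye and did not measure them.
- **Disagreement:** With the hand near the strip, the scene camera placed the press point up to 20 mm off, probably because the hand blocked its view. I used the wrist camera instead, and the top camera agreed with it to within about 7 mm.
- **Not checked:** The catch pin is hidden. I inferred that it released from the lid rising and staying open.

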